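# Close the canisters and line them up on the balcony shelf

## Robot

A 7-joint arm with a two-finger parallel gripper is mounted at the origin on the work surface. World frame = base frame: x ahead of the robot, y to its left, z up, the work surface at z = 0. Lengths are in m, angles in rad, forces in N, time in s.
With the tool pointing down it reaches from about 0.425 to 0.825 m from the base axis. Payload 3.6 kg.
Tool frame: the origin (TCP) lies where the fingers leave the gripper's body, on its centre line; the fingertips stand 73 mm ahead of it and the grasp point (between the pads) lies 54 mm ahead of it; z points along the fingers, y is the line along which they close (so a half turn about z gives the same grasp; the last joint's range is limited). The gripper opens to 85 mm and grips with 20 to 120 N. Pads are 22 mm wide; open, the fingers measure 114 mm over their backs; the gripper's body (76 mm by 85 mm) begins 54 mm behind the grasp point. The pads swing forward as they close: fully open they stand 13 mm farther back than shut.
Start: joints at [1.315, 0.615, -0.013, 1.423, 0.008, 1.103, -0.04], TCP at [0.147, -0.633, 0.304] pointing down, gripper open.
Joint ranges: [-3.12, 3.12], [-0.3, 2.06], [-1.34, 1.32], [0.26, 2.42], [-1.36, 4.5], [0.01, 1.98], [-2.84, 2.84]. Speed limits (rad/s): [2.79, 2.79, 3.14, 3.14, 3.14, 3.14, 3.14].

## Interface

Orientations are given as a unit quaternion [x, y, z, w].
In Python, from station import arm, snapshot, camera_info, ticket gives the robot as it stands. Calls block until the motion is done:
- arm.movep(position, orientation): joint-space move of the TCP to a pose.
- arm.line_to(position, velocity=0.15, ori=None): straight line of the TCP; ori=None keeps the orientation; velocity is the mean speed in m/s.
- arm.move_j(angles): joint-space move.
- arm.move_gripper(opening, effort=None): opening from 0.0 (shut) to 1.0 (fully open); effort is the grip in N (None keeps the last); returns when the fingers have stopped.
- arm.pause(seconds).
- arm.ik(position, orientation): joint angles nearest the present ones, or None.
- snapshot(name): name is "scene" or "top" or "wrist"; returns the picture (480x640x3 uint8, blue, green, red); there is no depth.
- camera_info(name): a dict with "fx", "fy", "cx", "cy" (pixels), "R" (3x3) and "t" (3): a world point X has camera coordinates R X + t; the wrist camera has in their place "T_tool_cam" (4x4, takes a point from camera to tool coordinates, whose origin is the TCP and whose axes are the flange's). Camera axes: x right, y down, z forward; pixel columns grow to the right and rows downward; lengths in m; the calibration is good to about 2 mm. A picture is of the moment at which its call begins: read the wrist's pose just before it. camera_info takes no time and is no camera call.
A pose or a line that the arm cannot do raises arm.MotionError and nothing moves.
- ticket.finish_job(): hands the job in; it is judged then, once.
Readings, each from a call of its own:
- arm.read_time(): time.
- arm.read_joint_positions(): joint angles.
- arm.read_dq(): joint speeds.
- arm.read_effort(): joint torques, N m.
- arm.read_tool_pos(): TCP position.
- arm.read_eef_rot(): TCP orientation.
- arm.read_ft_force(): force on the tool from outside, world axes, zero at the start.
- arm.read_wrist_torque(): the same for the moment, N m.
- arm.read_opening(): opening from 0.0 (shut) to 1.0 (fully open).
- arm.read_finger_force(): force on a finger pad.
Only numpy, scipy, OpenCV 4.12 (cv2) and the standard library are available. Lean on these libraries where they do the work, as an engineer would, in place of code of your own. Each camera call takes 0.05 s, during which the arm holds its last target. There are 200 camera calls.

## Task

The washed canisters and their lids are scattered over the table. Close every canister with the lid that fits it, pressed fully home, and stand the canisters upright in one neat row on the acacia shelf: each centred on a slate coaster of its own, straight-sided ones square to the shelf, with no empty coaster between two canisters. A lid whose canister is missing is not needed, and do not knock over the mate cup or push anything off the table.

Things in the scene. Friction and masses are not known exactly. Their poses are not given: they have to be found in the camera images.
- can_tall: Tall slim round open aluminium canister, 50 mm in diameter, 110 mm high, walls 4 mm, about 200 g, standing mouth up. Origin at the centre of its underside, z up. May be absent (None from the start): three or four of the four canisters are there.
- can_wide: Wide round open aluminium canister, 66 mm in diameter, 90 mm high, walls 4 mm, about 200 g, standing mouth up. Origin at the centre of its underside, z up. May be absent (None from the start): three or four of the four canisters are there.
- can_square: Square open aluminium canister, 60 by 60 mm, 80 mm high, walls 4 mm, about 200 g, standing mouth up. Origin at the centre of its underside, z up. x and y are square to its sides. May be absent (None from the start): three or four of the four canisters are there.
- can_oblong: Oblong open aluminium canister, 84 mm (its x) by 48 mm (its y), 75 mm high, walls 4 mm, about 200 g, standing mouth up. Origin at the centre of its underside, z up. May be absent (None from the start): three or four of the four canisters are there.
- lid_tall: Lid of the tall slim round canister: 49 mm round aluminium flange, black rubber plug below (37 mm across, 2.5 mm clear of the mouth all round), wooden knob on top, 26 mm in diameter. Lies plug down. Origin under the plug, z up: plug 0 to 8 mm, flange 8 to 13, knob 13 to 33. 60 g. Closed, the flange lies on the rim, origin 102 mm above the canister's. Always present.
- lid_wide: Lid of the wide round canister: 65 mm round aluminium flange, black rubber plug below (53 mm across, 2.5 mm clear of the mouth all round), wooden knob on top, 26 mm in diameter. Lies plug down. Origin under the plug, z up: plug 0 to 8 mm, flange 8 to 13, knob 13 to 33. 60 g. Closed, the flange lies on the rim, origin 82 mm above the canister's. Always present.
- lid_square: Lid of the square canister: 59 by 59 mm aluminium flange, black rubber plug below (47 by 47 mm, 2.5 mm clear of the mouth all round), wooden knob on top, 40 (x) by 20 mm (y). Lies plug down. Origin under the plug, z up: plug 0 to 8 mm, flange 8 to 13, knob 13 to 33. 60 g. Closed, the flange lies on the rim, origin 72 mm above the canister's. Fits at any quarter turn. Always present.
- lid_oblong: Lid of the oblong canister: 83 (its x) by 47 mm aluminium flange, black rubber plug below (71 by 35 mm, 2.5 mm clear of the mouth all round), wooden knob on top, 40 (x) by 20 mm (y). Lies plug down. Origin under the plug, z up: plug 0 to 8 mm, flange 8 to 13, knob 13 to 33. 60 g. Closed, the flange lies on the rim, origin 67 mm above the canister's. Fits either way round. Always present.
- shelf: Low fixed acacia shelf, 150 mm deep (its x, away from the robot), 450 mm long (its y), board top 40 mm above the table. Four square slate coasters, 92 mm wide and 5 mm thick, are fixed on it in a row along y, 105 mm apart. A thin rusted rail, top 30 mm above the board, runs 71 mm beyond the coasters' centre line. Origin under its centre at table height.
- coaster1 (a point): Centre of the upper face of the leftmost (+y end) coaster on the shelf, 45 mm above the table; axes as the shelf's.
- coaster2 (a point): Centre of the upper face of the second from the left coaster on the shelf, 45 mm above the table; axes as the shelf's.
- coaster3 (a point): Centre of the upper face of the third from the left coaster on the shelf, 45 mm above the table; axes as the shelf's.
- coaster4 (a point): Centre of the upper face of the rightmost (-y end) coaster on the shelf, 45 mm above the table; axes as the shelf's.
- mate_cup: Glass-lined wooden mate cup, 80 mm at its widest, 85 mm high, standing among the canisters; a bystander. Origin at the centre of its underside, z up.
Mind the look-alikes: they are no part of the job. Leave any blue or yellow look-alike of the can_tall alone. Leave any green look-alike of the lid_tall alone.

How it is judged:
At the end, for the whole second after the job is handed in: Each canister present is upright and at rest on its own coaster, centred within 12 mm, straight-sided ones square to the shelf within 0.2 rad; both middle coasters are taken; each carries its own lid within 8 mm of its axis, flat within 0.07 rad, seated to 3 mm (((horizontal distance between can_tall and coaster1 below 0.012 m and z of can_tall in the frame of coaster1 between -0.005 and 0.005 m) or (horizontal distance between can_tall and coaster2 below 0.012 m and z of can_tall in the frame of coaster2 between -0.005 and 0.005 m) or (horizontal distance between can_tall and coaster3 below 0.012 m and z of can_tall in the frame of coaster3 between -0.005 and 0.005 m) or (horizontal distance between can_tall and coaster4 below 0.012 m and z of can_tall in the frame of coaster4 between -0.005 and 0.005 m)) and angle between each of can_tall, can_wide, can_square, can_oblong's own z axis and vertical below 0.08 rad and linear speed of each of can_tall, can_wide, can_square, can_oblong below 0.02 m/s and horizontal distance between lid_tall and can_tall below 0.008 m and z of lid_tall in the frame of can_tall between 0.098 and 0.105 m and angle between the z axis of lid_tall and the z axis of can_tall, either way round below 0.07 rad and ((horizontal distance between can_wide and coaster1 below 0.012 m and z of can_wide in the frame of coaster1 between -0.005 and 0.005 m) or (horizontal distance between can_wide and coaster2 below 0.012 m and z of can_wide in the frame of coaster2 between -0.005 and 0.005 m) or (horizontal distance between can_wide and coaster3 below 0.012 m and z of can_wide in the frame of coaster3 between -0.005 and 0.005 m) or (horizontal distance between can_wide and coaster4 below 0.012 m and z of can_wide in the frame of coaster4 between -0.005 and 0.005 m)) and horizontal distance between lid_wide and can_wide below 0.008 m and z of lid_wide in the frame of can_wide between 0.078 and 0.085 m and angle between the z axis of lid_wide and the z axis of can_wide, either way round below 0.07 rad and ((horizontal distance between can_square and coaster1 below 0.012 m and z of can_square in the frame of coaster1 between -0.005 and 0.005 m) or (horizontal distance between can_square and coaster2 below 0.012 m and z of can_square in the frame of coaster2 between -0.005 and 0.005 m) or (horizontal distance between can_square and coaster3 below 0.012 m and z of can_square in the frame of coaster3 between -0.005 and 0.005 m) or (horizontal distance between can_square and coaster4 below 0.012 m and z of can_square in the frame of coaster4 between -0.005 and 0.005 m)) and horizontal distance between lid_square and can_square below 0.008 m and z of lid_square in the frame of can_square between 0.068 and 0.075 m and angle between the z axis of lid_square and the z axis of can_square, either way round below 0.07 rad and (angle between the x axis of can_square and the x axis of shelf, either way round below 0.2 rad or angle between the x axis of can_square and the y axis of shelf, either way round below 0.2 rad) and ((horizontal distance between can_oblong and coaster1 below 0.012 m and z of can_oblong in the frame of coaster1 between -0.005 and 0.005 m) or (horizontal distance between can_oblong and coaster2 below 0.012 m and z of can_oblong in the frame of coaster2 between -0.005 and 0.005 m) or (horizontal distance between can_oblong and coaster3 below 0.012 m and z of can_oblong in the frame of coaster3 between -0.005 and 0.005 m) or (horizontal distance between can_oblong and coaster4 below 0.012 m and z of can_oblong in the frame of coaster4 between -0.005 and 0.005 m)) and horizontal distance between lid_oblong and can_oblong below 0.008 m and z of lid_oblong in the frame of can_oblong between 0.063 and 0.07 m and angle between the z axis of lid_oblong and the z axis of can_oblong, either way round below 0.07 rad and (angle between the x axis of can_oblong and the x axis of shelf, either way round below 0.2 rad or angle between the x axis of can_oblong and the y axis of shelf, either way round below 0.2 rad) and horizontal distance between any of can_tall, can_wide, can_square, can_oblong and coaster2 below 0.012 m and horizontal distance between any of can_tall, can_wide, can_square, can_oblong and coaster3 below 0.012 m); the robot touches nothing.
It fails at once if the mate cup is knocked over (angle between mate_cup's own z axis and vertical above 0.7 rad).
Of can_tall, can_wide, can_square, can_oblong only 3 to 4 are there at a start; the rules pass over those that are not, and their reading is None.
At some moment in a run one of can_wide, can_square, lid_wide, lid_square may be knocked a few centimetres aside while the robot is not near it.
It also fails if it takes over 210 s, if anything falls off the work surface, if the arm or the gripper's body presses on something with over 40 N, if the wrist force passes 120 N, or if a joint passes its speed limit or range.

## Working session

There is one attempt and no reset: what is moved stays moved. The work goes in short steps, each a Python script; the robot and the scene stay as the last script left them, time stands still between calls to the robot, and variables do not carry over. Pictures are saved under pics/ and viewed, at most 14 in all, crops included, and the job is handed in when it is done.

```bash
ls; mkdir -p pics; python3 - <<'E'
from station import arm, snapshot, camera_info
import cv2,numpy as np
for n in("scene","top"):
    cv2.imwrite(f"pics/{n}0.png",snapshot(n)); print(n,camera_info(n))
print(camera_info("wrist"),arm.read_eef_rot(),arm.read_tool_pos(),arm.read_time())
E
```

```text
pics
scene {'fx': 547.2555562200911, 'fy': 547.2555562200911, 'cx': 320.0095079781923, 'cy': 230.59740963845493, 'R': array([[-0.0302525 ,  0.99931727, -0.02120813],
       [ 0.68497166,  0.00527451, -0.72855062],
       [-0.72794135, -0.03656745, -0.68466357]]), 't': array([ 0.02541164, -0.30355769,  1.86073429])}
top {'fx': 500.34924030392875, 'fy': 500.34924030392875, 'cx': 324.77384817833274, 'cy': 243.0976486663327, 'R': array([[ 0.04202509, -0.99911411, -0.00221018],
       [-0.97803206, -0.04068607, -0.20444542],
       [ 0.20417438,  0.01075346, -0.97887547]]), 't': array([-0.02924481,  0.49271726,  1.02654859])}
{'fx': 383.13278719425057, 'fy': 383.13278719425057, 'cx': 322.84741141768916, 'cy': 246.516404792763, 'T_tool_cam': array([[-8.15107726e-04, -9.48348617e-01, -3.17228996e-01,
         8.25036015e-02],
       [ 9.99999648e-01, -7.09590177e-04, -4.48157569e-04,
        -1.27206386e-04],
       [ 1.99907031e-04, -3.17229250e-01,  9.48348861e-01,
        -6.90136019e-02],
       [ 0.00000000e+00,  0.00000000e+00,  0.00000000e+00,
         1.00000000e+00]])} [ 9.93455534e-01  1.14213802e-01 -1.25007470e-04 -1.13744463e-03] [ 0.14735258 -0.63254483  0.3028564 ] 0.1
```

View pics/top0.png

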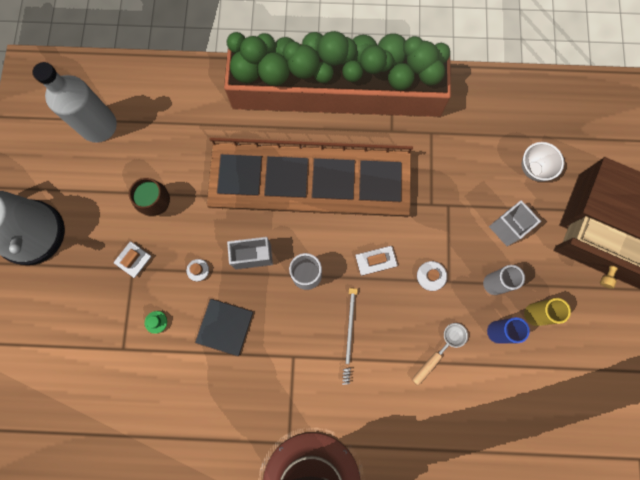

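View pics/scene0.png

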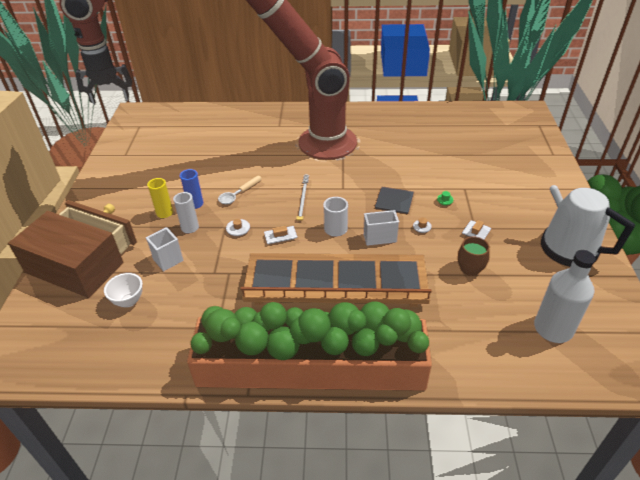

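The top view shows four canisters, with mouths at roughly: wide (306,264), oblong (249,249), square (521,217) and tall (512,275). The lids are at square (132,260), tall (198,270), oblong (376,260) and wide (432,276). The mate cup is at (148,193) and the coasters run from (240,175) to (381,181). The yellow and blue cans and the green lid are look-alikes. The scene view agrees.

```bash
cat > h.py <<'E'
from station import arm, snapshot, camera_info, ticket
import cv2, numpy as np
from scipy.spatial.transform import Rotation as Ro
RIM=dict(tall=.110,wide=.090,square=.080,oblong=.075)
def ray(ci,uv,z,R=None,t=None):
    R=ci["R"] if R is None else R; t=ci["t"] if t is None else t
    d=R.T@np.array([(uv[0]-ci["cx"])/ci["fx"],(uv[1]-ci["cy"])/ci["fy"],1]); c=-R.T@t
    return (c+d*(z-c[2])/d[2])[:2]
def q(yaw,tilt=0):   # tool down; tool x at angle yaw in the world, tool y at yaw-90deg; tilt about tool y
    return (Ro.from_euler('z',yaw)*Ro.from_euler('x',np.pi)*Ro.from_euler('y',tilt)).as_quat()
E
python3 - <<'E'
from h import *
ci=camera_info("top"); im=cv2.imread("pics/top0.png")
for n,uv,z in [("wide",(306,264),.09),("oblong",(249,249),.075),("square",(521,217),.08),("tall",(512,275),.11),("cup",(148,193),.085),
 ("lsq",(132,260),.013),("ltall",(198,270),.013),("lobl",(376,260),.013),("lwide",(432,276),.013),("blue",(516,328),.11),("yellow",(558,311),.11),("bowl",(544,158),.05)]:
    print(n,ray(ci,uv,z).round(3))
v=im.max(2); m=((v<75)*255).astype(np.uint8); m[:150]=0; m[205:]=0; m[:,:215]=0; m[:,405:]=0
m=cv2.morphologyEx(m,cv2.MORPH_OPEN,np.ones((5,5)))
for c in cv2.findContours(m,0,2)[0]:
    if cv2.contourArea(c)>500:
        r=cv2.minAreaRect(c); p=np.array([ray(ci,x,.045) for x in cv2.boxPoints(r)]); print("coaster",p.mean(0).round(4),p.round(3).tolist())
T=camera_info("wrist")["T_tool_cam"]
for s in(1,-1):   # sign of tilt that makes camera axis vertical
    print(s,Ro.from_quat(q(0,s*.3228)).apply(T[:3,2]).round(3))
for a in (0,1.57,3.14,-1.57):
  for p in ((.47,.38),(.6,.15),(.6,-.15),(.5,-.3),(.55,-.4)): print(a,p,[arm.ik(list(p)+[z],q(a,t)) is not None for z,t in((.3,0),(.15,0),(.35,.3228),(.35,-.3228))])
E
```

```text
wide [0.44  0.028]
oblong [0.469 0.15 ]
square [ 0.561 -0.421]
tall [ 0.432 -0.387]
cup [0.58  0.372]
lsq [0.445 0.417]
ltall [0.429 0.269]
lobl [ 0.468 -0.123]
lwide [ 0.437 -0.247]
blue [ 0.327 -0.391]
yellow [ 0.363 -0.475]
bowl [ 0.708 -0.489]
coaster [ 0.6418 -0.1264] [[0.597, -0.081], [0.687, -0.082], [0.687, -0.172], [0.597, -0.17]]
coaster [ 0.6422 -0.0211] [[0.598, 0.023], [0.687, 0.024], [0.687, -0.066], [0.597, -0.065]]
coaster [0.6428 0.084 ] [[0.598, 0.129], [0.689, 0.13], [0.687, 0.039], [0.597, 0.039]]
coaster [0.6439 0.1885] [[0.6, 0.233], [0.69, 0.235], [0.688, 0.143], [0.598, 0.142]]
1 [-0.  0. -1.]
-1 [-0.602  0.    -0.799]
0 (0.47, 0.38) [True, True, True, True]
0 (0.6, 0.15) [True, True, True, True]
0 (0.6, -0.15) [True, True, True, True]
0 (0.5, -0.3) [True, True, True, True]
0 (0.55, -0.4) [True, True, True, True]
1.57 (0.47, 0.38) [True, True, True, True]
1.57 (0.6, 0.15) [True, True, True, True]
1.57 (0.6, -0.15) [True, True, True, True]
1.57 (0.5, -0.3) [True, True, True, True]
1.57 (0.55, -0.4) [True, True, True, True]
3.14 (0.47, 0.38) [True, True, True, True]
3.14 (0.6, 0.15) [True, True, True, True]
3.14 (0.6, -0.15) [True, True, True, True]
3.14 (0.5, -0.3) [True, True, True, True]
3.14 (0.55, -0.4) [True, True, True, True]
-1.57 (0.47, 0.38) [True, True, True, True]
-1.57 (0.6, 0.15) [True, True, True, True]
-1.57 (0.6, -0.15) [True, True, True, True]
-1.57 (0.5, -0.3) [True, True, True, True]
-1.57 (0.55, -0.4) [True, True, True, True]
```

```bash
cat >> h.py <<'E'
CI=camera_info("wrist"); T=CI["T_tool_cam"]; TILT=np.arctan2(-T[0,2],T[2,2])
H=.25; ZT=.34
def view(xy,z,yaw,kind,save=None,n=2):
    """camera straight above xy; outline of the flat thing at height z -> centre, angle, size"""
    xy=np.array(xy,float)
    for i in range(n):
        Q=q(yaw,TILT); p=np.r_[xy,z+H]-Ro.from_quat(Q).apply(T[:3,3])
        arm.movep(p,Q) if i==0 else arm.line_to(p,.1,Q)
        arm.pause(.1)
        M=np.eye(4); M[:3,:3]=Ro.from_quat(arm.read_eef_rot()).as_matrix(); M[:3,3]=arm.read_tool_pos()
        W=np.linalg.inv(M@T); im=snapshot("wrist")
        hsv=cv2.cvtColor(im,cv2.COLOR_BGR2HSV)
        m=((hsv[...,1]<70)&(hsv[...,2]>90)).astype(np.uint8)*255
        m=cv2.morphologyEx(m,cv2.MORPH_OPEN,np.ones((3,3)))
        cs=[cv2.convexHull(c) for c in cv2.findContours(m,0,1)[0] if cv2.contourArea(cv2.convexHull(c))>2500]
        if save: cv2.imwrite(f"pics/{save}.png",im)
        cs=[c for c in cs if cv2.contourArea(c)<20000]
        c=min(cs,key=lambda c:np.hypot(*(np.array(cv2.minEnclosingCircle(c)[0])-(CI["cx"],CI["cy"]))))
        P=np.array([ray(CI,u,z,W[:3,:3],W[:3,3]) for u in c[:,0]+0.0])
        r=cv2.minAreaRect((P*1000).astype(np.float32)); xy=np.array(r[0])/1000
        if kind in("tall","wide"): xy=np.array(cv2.fitEllipse((P*1000).astype(np.float32))[0])/1000
    b=cv2.boxPoints(r); e=max(b[1]-b[0],b[2]-b[1],key=np.linalg.norm)
    a=np.arctan2(e[1],e[0]); 
    return xy,a,np.array(r[1])
def near(a,ref,per):  # a + k*per nearest ref
    return a+per*np.round((ref-a)/per)
E
python3 - <<'E'
from h import *
print(arm.read_time())
p=arm.read_tool_pos(); arm.line_to([p[0],p[1],.34])
print(view((.561,-.421),.08,np.pi/2,"square","v_sq"))
print(view((.437,-.247),.013,np.pi/2,"wide","v_lw"))
print(view((.468,-.123),.013,np.pi/2,"oblong","v_lo"))
print(view((.44,.028),.09,np.pi/2,"wide","v_w"))
print(arm.read_time())
E
python3 -c "
import cv2,numpy as np
a=[cv2.resize(cv2.imread(f'pics/{n}.png'),(400,300)) for n in('v_sq','v_lw','v_lo','v_w')]
cv2.imwrite('pics/c1.png',np.vstack([np.hstack(a[:2]),np.hstack(a[2:])]))"
```

```text
0.1
(array([ 0.55590332, -0.41701721]), np.float32(0.72263914), array([61.57719803, 61.15911865]))
(array([ 0.43775406, -0.24331459]), np.float32(1.570235), array([64.58695984, 64.58659363]))
(array([ 0.46735638, -0.1203726 ]), np.float32(-1.2736988), array([47.6815567 , 83.56330109]))
(array([0.42960074, 0.03220362]), np.float32(-0.7872002), array([65.46905518, 65.46942139]))
6.5417
```

View pics/c1.png

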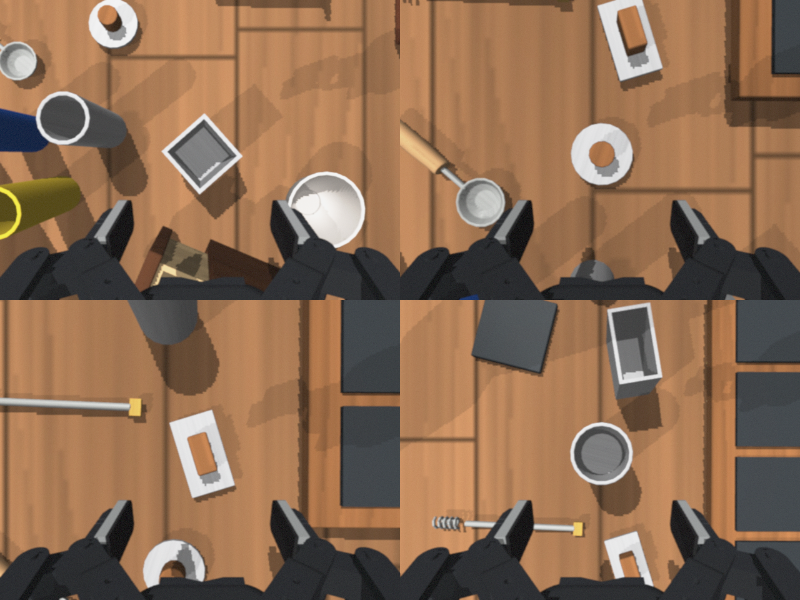

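The four wrist views segment cleanly: the square can is centred at (200,153) in its tile, and the wide lid, oblong lid and wide can near the centre of theirs. Sizes come out within 1.6 mm of nominal. Next I'll do the whole cycle on the wide canister first.

```bash
cat >> h.py <<'E'
CO=np.array([[.6439,.1885],[.6428,.084],[.6422,-.0211],[.6418,-.1264]]); YS=np.pi/2-.007
DG=.030  # grasp depth below the rim
LZ=.0875 # TCP above lid origin when holding the knob
def fz(): return np.array(arm.read_ft_force())[2]
def can(kind,xy,k,yaw0=YS):
    z=RIM[kind]; xy,a,s=view(xy,z,YS,kind)
    yaw=near(a,YS,np.pi if kind=="oblong" else np.pi/2) if kind in("square","oblong") else yaw0
    if kind=="square" and yaw>YS+.7: yaw-=np.pi/2
    print(kind,"at",xy.round(4),"yaw",round(float(yaw),3),"size",s.round(1))
    g=z-DG+.054
    arm.move_gripper(1.0,30); arm.movep([*xy,ZT-.08],q(yaw)); arm.line_to([*xy,g],.15)
    arm.move_gripper(0.0,40); print("opening",arm.read_opening(),"F",arm.read_finger_force())
    arm.line_to([*xy,ZT],.2)
    c=CO[k]; arm.movep([*c,ZT],q(YS)); arm.line_to([*c,.045+g+.015],.2); f0=fz()
    for dz in np.arange(.008,-.0025,-.001):
        arm.line_to([*c,.045+g+dz],.03)
        if abs(fz()-f0)>4: break
    print("placed dz",round(dz,4),"df",round(fz()-f0,1)); p=np.array(arm.read_tool_pos())
    arm.move_gripper(1.0); arm.line_to([*c,ZT-.05],.2)
    v,a,s=view(c,.045+z,YS,kind,f"p_{kind}")
    print("can: tcp",p[:2].round(4),"seen",v.round(4),"coaster",c,"ang",round(float(a),3),s.round(1))
    return np.array([p[0],v[1]])
def lid(kind,xy):
    xy,a,s=view(xy,.013,YS,kind); yaw=YS
    if kind in("square","oblong"):
        if kind=="square": a=knob(xy)
        yaw=near(a,YS,np.pi); xy,a,s=view(xy,.013,yaw,kind,n=1)
        if kind=="oblong": yaw=near(a,YS,np.pi)
    print("lid",kind,xy.round(4),"yaw",round(float(yaw),3),s.round(1))
    arm.move_gripper(.7,30); arm.movep([*xy,.18],q(yaw)); arm.line_to([*xy,LZ],.12)
    arm.move_gripper(0.0,30); print("opening",arm.read_opening(),"F",arm.read_finger_force())
    arm.line_to([*xy,ZT],.2)
def knob(xy):
    im=snapshot("wrist"); hsv=cv2.cvtColor(im,cv2.COLOR_BGR2HSV)
    m=np.zeros(im.shape[:2],np.uint8); cv2.circle(m,(int(CI["cx"]),int(CI["cy"])),40,255,-1)
    m[(hsv[...,1]<110)|(hsv[...,2]<60)]=0; m=cv2.morphologyEx(m,cv2.MORPH_OPEN,np.ones((3,3)))
    c=max(cv2.findContours(m,0,1)[0],key=cv2.contourArea); r=cv2.minAreaRect(c); b=cv2.boxPoints(r); print("knob px",r)
    e=max(b[1]-b[0],b[2]-b[1],key=np.linalg.norm)
    R=Ro.from_quat(arm.read_eef_rot()).as_matrix()@T[:3,:3]; d=R@np.r_[e,0.]
    return np.arctan2(d[1],d[0])
def close(kind,xy):
    zs=.045+RIM[kind]-.008+LZ
    arm.movep([*xy,ZT],q(YS)); arm.line_to([*xy,zs+.012],.2); arm.pause(.2); f0=fz()
    for dz in np.arange(.010,-.006,-.001):
        arm.line_to([*xy,zs+dz],.03); f=abs(fz()-f0)
        if f>(8 if dz>.003 else 22): break
    print("pressed dz",round(dz,4),"f",round(f,1))
    if dz>.003: return False
    arm.move_gripper(.7); arm.line_to([*xy,ZT],.25); return True
E
python3 - <<'E'
from h import *
xy=can("wide",(.43,.032),1); np.save("cw.npy",xy)
lid("wide",(.438,-.243)); print(close("wide",xy))
print(view(CO[1],.045+.095,YS,"wide","d_wide"),arm.read_time())
E
```

```text
wide at [0.4307 0.0314] yaw 1.564 size [65.1 65.5]
opening 0.772677677509538 F 43.5375053063035
placed dz 0.0 df 6.8
can: tcp [0.643  0.0841] seen [0.6384 0.0915] coaster [0.6428 0.084 ] ang 1.565 [68.6 66.6]
lid wide [ 0.4388 -0.2441] yaw 1.564 [64.6 64.6]
opening 0.29340400412091877 F 29.431300163269043
pressed dz 0.006 f 9.3
False
(array([0.63829858, 0.07121918]), np.float32(0.09666866), array([44.82158661, 37.10066223])) 28.1083
```

View pics/d_wide.png

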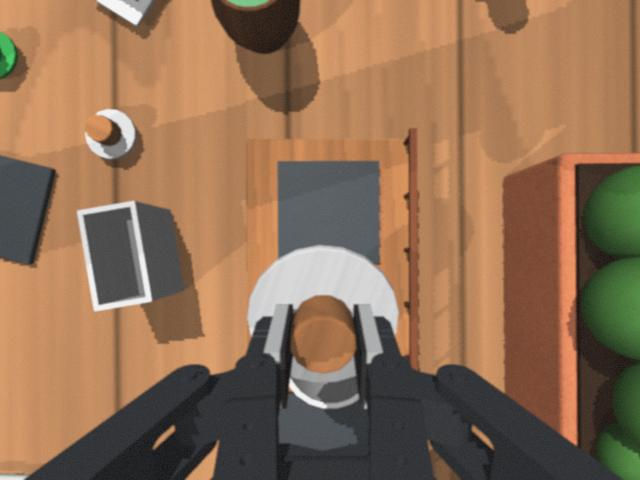

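The lid is still held above the can. It met the rim 6 mm early because the measured size of the can on the shelf was off (68.6 mm). I'll check that picture.

View pics/p_wide.png

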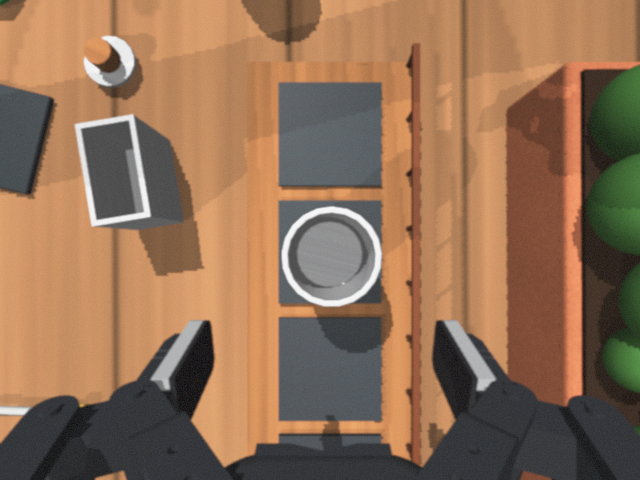

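The picture itself is clean, with the rim centred at (331,256). My mask was also catching the lit slate. I'll raise the brightness threshold and retry the lid at the kinematic centre, where the camera offset cancels because can and lid were viewed the same way.

```bash
sed -i 's/(hsv\[...,2\]>90)/(hsv[...,2]>VT)/; s/^H=.25;/VT=135; H=.25;/' h.py
cat >> h.py <<'E'
def close(kind,xy):
    zs=.045+RIM[kind]-.008+LZ; xy=np.array(xy); ok=False
    p=np.array(arm.read_tool_pos())
    if np.hypot(*(p[:2]-xy))>.03: arm.movep([*xy,ZT],q(YS))
    for o in [(0,0),(0,-.0015),(0,.0015),(-.0015,0),(.0015,0),(0,-.003),(0,.003),(-.003,0),(.003,0)]:
        c=xy+o; arm.line_to([*c,zs+.012],.15); arm.pause(.2); f0=fz()
        for dz in np.arange(.010,-.006,-.001):
            arm.line_to([*c,zs+dz],.03); f=abs(fz()-f0)
            if f>(5 if dz>.002 else 22): break
        print("offset",o,"dz",round(dz,4),"f",round(f,1))
        if dz<=.002: ok=True; break
    if ok: arm.move_gripper(.7); arm.line_to([*c,ZT],.25)
    return ok
def check(kind,k):
    v,a,s=view(CO[k],.045+RIM[kind]+.005,YS,kind,f"d_{kind}",n=2)
    print("lid seen",v.round(4),"coaster",CO[k],"ang",round(float(a),3),s.round(1),"t",arm.read_time())
E
python3 - <<'E'
from h import *
p=arm.read_tool_pos(); arm.line_to([p[0],p[1],ZT],.2); arm.movep([.643,.0841,ZT],q(YS))
if close("wide",(.643,.0841)): check("wide",1)
E
```

```text
offset (0, 0) dz -0.005 f 23.7
lid seen [0.6439 0.0847] coaster [0.6428 0.084 ] ang -0.792 [64.7 65.1] t 35.9667
```

```bash
python3 - <<'E'
s=open('h.py').read()
s=s.replace('''    print(kind,"at",xy''','''    if abs(yaw-YS)>.02: xy,_,s=view(xy,z,yaw,kind,n=1)
    print(kind,"at",xy''').replace("return np.array([p[0],v[1]])","return p[:2]")
open('h.py','w').write(s)
E
python3 - <<'E'
from h import *
xy=can("oblong",(.469,.15),0)
lid("oblong",(.467,-.120))
if close("oblong",xy): check("oblong",0)
E
```

```text
oblong at [0.4676 0.1538] yaw 1.733 size [49.1 84.5]
opening 0.5585868156439101 F 42.71661937236786
placed dz 0.0 df 4.8
can: tcp [0.644  0.1885] seen [0.6447 0.1883] coaster [0.6439 0.1885] ang 1.564 [84.2 48.3]
lid oblong [ 0.4679 -0.1208] yaw 1.861 [46.9 82.8]
opening 0.22704816677350803 F 30.38637936115265
offset (0, 0) dz -0.005 f 23.7
lid seen [0.6446 0.1887] coaster [0.6439 0.1885] ang 1.564 [82.3 47. ] t 62.8083
```

```bash
python3 - <<'E'
from h import *
xy=can("tall",(.432,-.387),2,yaw0=0.)
lid("tall",(.429,.269))
if close("tall",xy): check("tall",2)
E
```

```text
tall at [ 0.4279 -0.3857] yaw 0.0 size [48.9 48.9]
opening 0.5805529533135252 F 41.263616904616356
placed dz 0.0 df 8.2
can: tcp [ 0.6424 -0.021 ] seen [ 0.6424 -0.0212] coaster [ 0.6422 -0.0211] ang 1.564 [49.6 49. ]
lid tall [0.4305 0.2733] yaw 1.564 [48.9 46.4]
opening 0.2934998271895877 F 29.414080381393433
offset (0, 0) dz -0.005 f 23.5
lid seen [ 0.6427 -0.0212] coaster [ 0.6422 -0.0211] ang -0.006 [48.3 49. ] t 91.1833
```

View pics/d_tall.png

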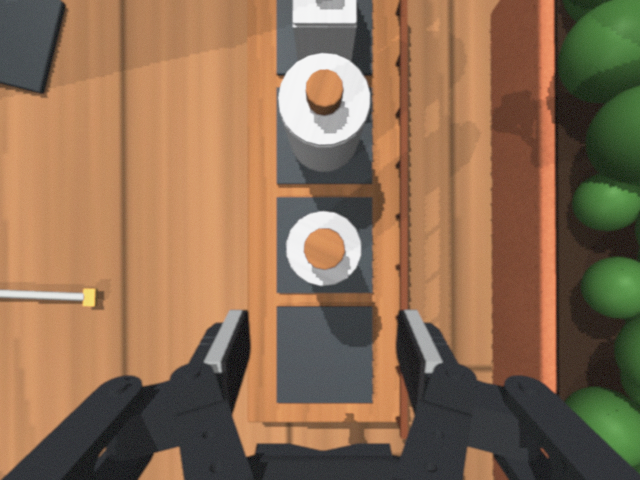

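The tall, wide and oblong lids all look centred on coasters 3, 2 and 1 (tall lid at (323,248), wide at (324,99)). The square canister is next.

```bash
python3 - <<'E'
from h import *
xy=can("square",(.556,-.417),3)
lid("square",(.445,.417))
if close("square",xy): check("square",3)
cv2.imwrite("pics/top1.png",snapshot("top")); cv2.imwrite("pics/scene1.png",snapshot("scene"))
E
python3 -c "
import cv2
a=cv2.imread('pics/scene1.png')[200:340,220:460];cv2.imwrite('pics/s1c.png',cv2.resize(a,None,fx=3,fy=3))"
```

```text
square at [ 0.5567 -0.4186] yaw 0.724 size [60.7 60.7]
opening 0.6999534960840801 F 45.24350345134735
placed dz 0.0 df 8.5
can: tcp [ 0.642  -0.1265] seen [ 0.6431 -0.1264] coaster [ 0.6418 -0.1264] ang 1.564 [60.7 60.7]
knob px ((323.55615234375, 246.91012573242188), (63.5998649597168, 30.84593391418457), 32.0053825378418)
lid square [0.4478 0.4212] yaw 2.575 [58.8 58.7]
opening 0.2276147249804209 F 30.210399627685547
offset (0, 0) dz -0.005 f 24.4
lid seen [ 0.6427 -0.1259] coaster [ 0.6418 -0.1264] ang -0.006 [58.8 59.5] t 120.9167
```

View pics/s1c.png

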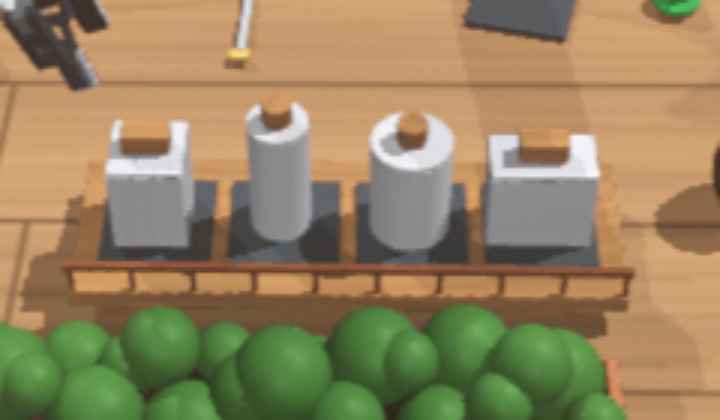

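The scene crop shows all four canisters upright on their coasters, in the order square (150,185), tall (280,170), wide (412,180) and oblong (542,190). Each lid sits flat on its rim, and the gripper is clear of everything.

```bash
python3 -c "
from h import *
check('wide',1); print(ticket.finish_job())"
```

```text
lid seen [0.6436 0.0846] coaster [0.6428 0.084 ] ang -0.794 [64.6 64.6] t 122.4167
the job is handed in; nothing more can be done
None
```

I handed the job in at about 122 s of the 210 s allowed: all four canisters wear their own lids and stand in a row on coasters 1–4; each lid was last seen within about 1.1 mm of its coaster's centre, and no verdict came back.

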